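Clip the key clip onto the computer's padlock eye

TASK

The case keys must stay with this computer: take the orange-handled snap hook out of its teal stand, press its sprung gate against the steel padlock eye on the back of the computer case until the bar slips inside, and leave the hook hanging from the eye by itself with its gate snapped shut. The eye is not exactly at its marked height, so feel for it gently and never force the hook against the case; leave the carton, the steel dish and the screwdriver where they are.

Things in the scene. Friction and masses are not known exactly. Their poses are not given: they have to be found in the camera images.
- hook: The snap hook: flat upright plate 8 mm thick along its x, z up, about 0.12 kg, 120 mm tall. Orange grip, steel frame (y -13 to +16 mm), brass fob 6 mm thick, 20 mm wide (y -8 to +12 mm), with a flat underside 68 mm below hook_bay. Origin under the fob. At the start the fob stands 20 mm deep in the stand's slot: lift straight up over 30 mm. The mouth with the black gate faces its own -y; the spine is at +y. Its points share its axes.
- hook_grip (a point): Centre of the hook's orange grip, the place to hold it, 101 mm above the fob's underside. The grip spans y -12 to +12 mm, z -21 to +19 mm about this point; squeeze it from above across its 8 mm thickness (along x) with a firm grip, about 40 N.
- hook_bay (a point): Seat in the hook, where the bar's centre lies when it hangs: 33 mm below hook_grip, 2 mm to -y. About it: crook (ceiling) 4 mm above, spine's inner face at y +9 mm, bay floor 38 mm below. To go in, the bar's centre passes through the mouth 7 to 11.5 mm below this point, on to y = -3 mm or more (clear of the nose), then the hook is lowered: the bar rises into the crook and the gate shuts.
- hook_nose (a point): Middle of the flat underside of the hook's nose (6 mm wide in y, 10 mm to -y and 3 mm below hook_bay). Under it is the mouth, 12.5 mm high, closed by the gate; under that the lower jaw, 6 mm wide as well, whose top is 12.5 mm below this point.
- gate (a joint): Black sprung gate in the hook's mouth, in rad: 0 = shut, up to 1.7 = swung in. 4 mm thick, 13.5 mm long, pivot 17 mm below and 10 mm to -y of hook_bay. It swings only inward (its top goes towards the spine) and springs back shut by itself. Pressing it in takes about 2 to 8 N.
- eye_mark (a point): Marked centre of the eye's bar on the case's back, 125 mm above the table. Steel bar 8 mm thick, 54 mm long along this point's x, 36 mm off the case's face on two level legs at its ends; y points away from the case, z up. The eye is clamped in a slot: the true bar lies up to 12 mm above or below this mark, unmeasured, so feel for it. Over 20 N of hook on eye or case is forcing.
- case: Black computer case lying flat, 360 mm (x) by 340 mm (y) by 169 mm high, heavy and fixed; origin under its centre; its back with the eye is at +y (170 mm from the centre), the eye in the middle of its width.
- stand: Teal block, 60 mm (x) by 76 mm (y) by 34 mm high, fixed, with a slot 8 mm by 21.6 mm, 20 mm deep, in which the hook's fob stands; origin under its centre (2 mm to -y).
- carton: Small white and red carton, 110 x 85 x 45 mm, bystander; origin at the centre of its underside.
- dish: Steel screw dish, 72 mm across, 25 mm high, bystander; origin at the centre of its underside.
- driver: Screwdriver with a teal handle, 190 mm long, lying, bystander; origin on its underside.
There are look-alikes about, which are no part of the job. Leave any blue or red look-alike of the hook alone.

How it is judged:
By the outcome, as a careful person would: the job done as asked, in the order asked, and still so for the second after the job is handed in, with the robot touching nothing.
It also fails if it takes over 50 s, if anything falls off the work surface, if the arm or the gripper's body presses on something with over 40 N, if the wrist force passes 120 N, or if a joint passes its speed limit or range.

ROBOT

A 6-joint arm with a two-finger parallel gripper is mounted at the origin on the work surface. World frame = base frame: x ahead of the robot, y to its left, z up, the work surface at z = 0. Lengths are in m, angles in rad, forces in N, time in s.
With the tool pointing down it reaches from about 0.325 to 0.85 m from the base axis. Payload 15.5 kg.
Tool frame: the origin (TCP) lies midway between the tips of the shut fingers; the grasp point (between the pads) lies 19 mm behind it; z points along the fingers, y is the direction in which the jaws open and shut (so a half turn about z gives the same grasp; the last joint's range is limited). The gripper opens to 91 mm and grips with 3 to 60 N. Pads are 32 mm wide; open, the fingers measure 118 mm over their backs; the gripper's body (76 mm by 178 mm) begins 60 mm behind the grasp point.
Start: joints at [1.22, 0.494, 1.345, -0, 1.302, -0.096], TCP at [0.158, 0.605, 0.214] pointing down, gripper open.
Joint ranges: [-2.91, 2.91], [-0.82, 2.16], [0.22, 2.67], [-1.22, 4.37], [0.12, 2.79], [-3.08, 3.08]. Speed limits (rad/s): [1.89, 1.89, 2.57, 3.01, 3.01, 3.01].

INTERFACE

Orientations are given as a unit quaternion [w, x, y, z].
In Python, from bench import arm gives the robot as it stands.
- The arm moves only by the tool move_arm, never from a script. Its argument "plan" is text: rows parted by semicolons, each of 7 numbers parted by spaces: the gripper's target within -1 to 1 (shut at 1, half-way at 0, fully open at -1), then the shift along the world's x, y, z as a fraction of full scale, then the turn, a rotation vector about the world's x, y, z as a fraction of full scale. A call has 1 to 12 rows; each row shifts and turns the commanded pose from where the row before left it; what a row does not reach is not made up. Full scale, the value 1, is 0.25 m for a shift and 180 degrees for a turn. A row lasts 1/8 s, in which the tool goes at most 62.5 mm and 10.7 degrees, less where a joint would pass 70% of its speed; a pose out of reach is approached as far as the arm can. A call with a number of a shift or a turn outside -1 to 1 is refused whole. A call with a gripper value outside its range is refused whole. The fingers move at their own pace and stop on an object; "grip_force" is the grip in N (left out, the last holds). Time passes only in rows, so rows that do not move let the fingers close. It gives the time, the measured TCP pose, the force and the opening at its end, in the units of the state.
- arm.sense(): the state, without advancing time (a new reading comes with each control period).
- arm.capture(name): name is "scene" or "side" or "wrist"; returns the picture (420x560x3 uint8, red, green, blue); there is no depth.
- arm.camera_model(name): a dict with "mtx" (3x3 intrinsics, pixels), "R" (3x3) and "t" (3): a world point X has camera coordinates R X + t. Camera axes: x right, y down, z forward; pixel columns grow to the right and rows downward; lengths in m; the calibration is good to about 2 mm. A picture is of the moment at which its call begins: read the wrist's pose just before it. camera_model takes no time and is no camera call; for the wrist camera it gives the pose at the moment of the call.
- arm.close_job(): hands the job in, once; it reports no verdict.
The state is a dict: "time_s": time; "qpos": joint angles; "dq": joint speeds; "joint_efforts": joint torques, N m; "position": TCP position; "ee_rot": TCP orientation; "force": force on the tool from outside, world axes, zero at the start; "ft_torque": the same for the moment, N m; "opening": finger opening in m.
Only numpy, scipy, OpenCV 4.12 (cv2) and the standard library are available. Lean on these libraries where they do the work, as an engineer would, in place of code of your own. Each camera call takes 0.05 s, during which the arm holds its last target.

## Working session

There is one attempt and no reset: what is moved stays moved. The work goes in short steps, Python scripts to look and compute and a tool call to move; the robot and the scene stay as the last step left them, time stands still between calls to the robot, and variables do not carry over. Pictures are saved under pics/ and viewed, and the job is handed in when it is done.

Besides the shell and the picture viewer there is one more tool, called in YAML: its name, and indented under it one key for each argument. move_arm: Moves the arm, as the interface text tells. Its arguments: {"type":"object","properties":{"plan":{"type":"string"},"grip_force":{"type":"number"}},"required":["plan"]}

```bash
ls; mkdir -p pics; python3 - <<'E'
from bench import arm
import cv2
s=arm.sense();print(s)
for n in("scene","side","wrist"):
    m=arm.camera_model(n);im=arm.capture(n);cv2.imwrite(f"pics/{n}0.png",im[:,:,::-1]);print(n,m)
E
```

```text
pics
{'time_s': 0.0, 'qpos': array([ 1.22048482e+00,  4.94159696e-01,  1.34616284e+00,  1.71341460e-05,
        1.30252682e+00, -9.55345767e-02]), 'dq': array([ 0.00053332,  0.0031069 ,  0.00060624, -0.0003355 ,  0.0005739 ,
       -0.00044039]), 'joint_efforts': array([ 3.47920304e-04, -8.78856540e+01, -3.81843710e+01,  7.05776992e-02,
        5.34813479e-02, -1.08438164e-04]), 'position': array([0.15739037, 0.60443771, 0.21334214]), 'ee_rot': array([-1.46971811e-04,  1.27046437e-01,  9.91896571e-01, -6.10978210e-04]), 'force': array([-0.84224799,  0.18514636, -0.50827727]), 'ft_torque': array([ 0.02697222,  0.05710564, -0.02896336]), 'opening': 0.0911839210968161}
scene {'mtx': array([[384.42775029,   0.        , 278.80507838],
       [  0.        , 384.42775029, 209.36125623],
       [  0.        ,   0.        ,   1.        ]]), 'R': array([[-0.54414234,  0.8389652 , -0.00682009],
       [ 0.50340932,  0.3199804 , -0.80261548],
       [-0.67118416, -0.44017036, -0.59645778]]), 't': array([ 0.25721281, -0.20353565,  1.34018851])}
side {'mtx': array([[506.28921817,   0.        , 290.25902714],
       [  0.        , 506.28921817, 216.20663908],
       [  0.        ,   0.        ,   1.        ]]), 'R': array([[ 0.98700466, -0.16004205, -0.01443393],
       [-0.11483674, -0.63967127, -0.76002183],
       [ 0.11240248,  0.75180264, -0.64973723]]), 't': array([-0.54128887,  0.1808148 ,  1.10412586])}
wrist {'mtx': array([[327.68180936,   0.        , 279.09989567],
       [  0.        , 327.68180936, 208.64491639],
       [  0.        ,   0.        ,   1.        ]]), 'R': array([[ 0.25184413,  0.96776717, -0.00111077],
       [ 0.92834812, -0.24126147,  0.28277672],
       [ 0.27339404, -0.07224684, -0.95918512]]), 't': array([-0.62424019, -0.03203379,  0.3915871 ])}
```

View pics/scene0.png

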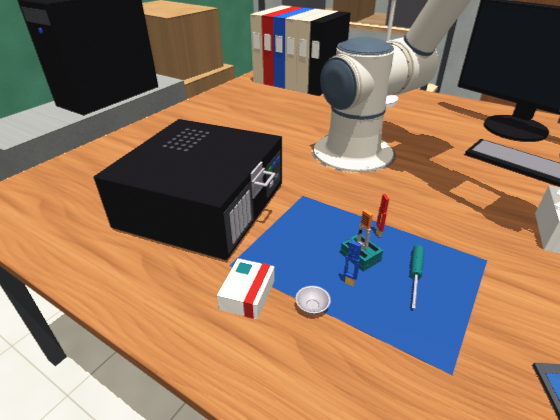

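View pics/side0.png

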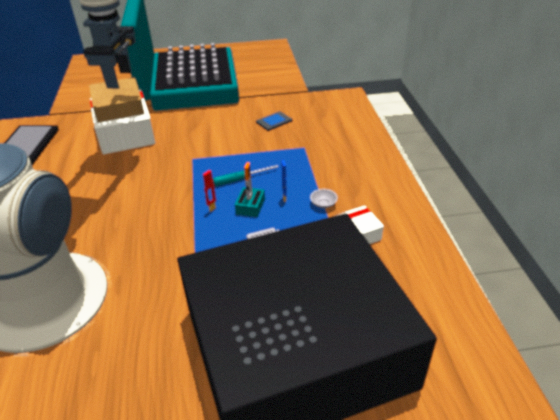

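View pics/wrist0.png

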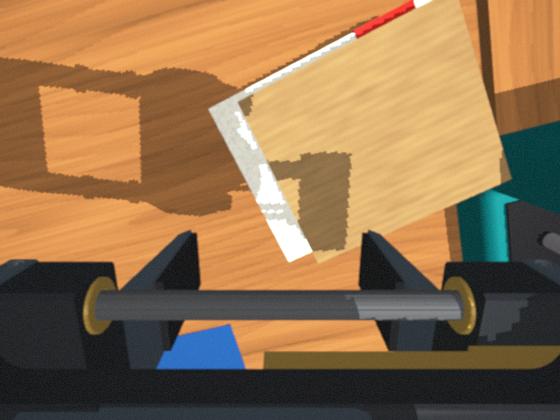

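The scene view shows the orange hook in its teal stand at about (365,235), between a blue look-alike at (352,262) and a red one at (383,213). The eye is at about (263,180) and the case is at left. I'll zoom in on these.

```bash
python3 - <<'E'
import cv2,numpy as np
a=cv2.imread("pics/scene0.png");b=cv2.imread("pics/side0.png")
A=cv2.resize(a[185:295,310:440],None,fx=6,fy=5.4,interpolation=cv2.INTER_CUBIC);cv2.imwrite("pics/zs.png",cv2.resize(a[185:285,310:440],None,fx=6,fy=6,interpolation=cv2.INTER_CUBIC))
cv2.imwrite("pics/ze.png",cv2.resize(a[120:220,200:330],None,fx=6,fy=6,interpolation=cv2.INTER_CUBIC))
cv2.imwrite("pics/zd.png",cv2.resize(b[145:245,190:320],None,fx=6,fy=6,interpolation=cv2.INTER_CUBIC))
E
```

```text
(no output)
```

View pics/zs.png

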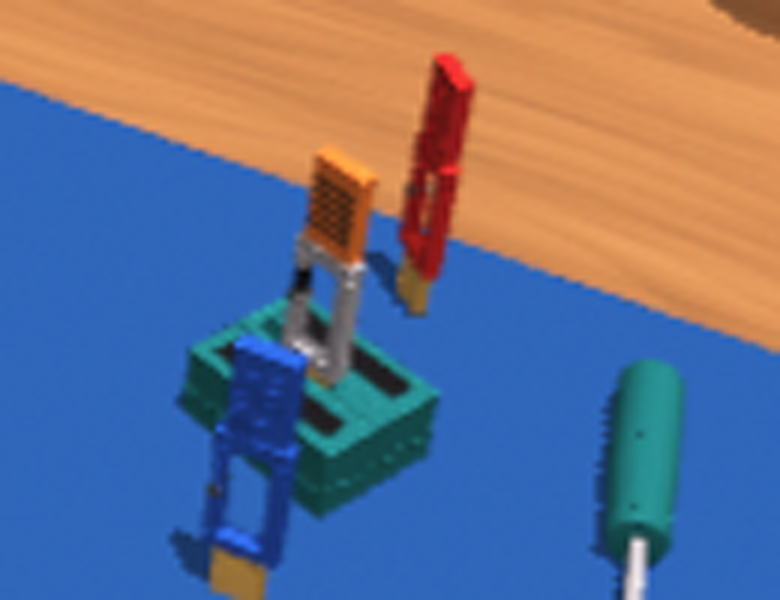

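View pics/ze.png

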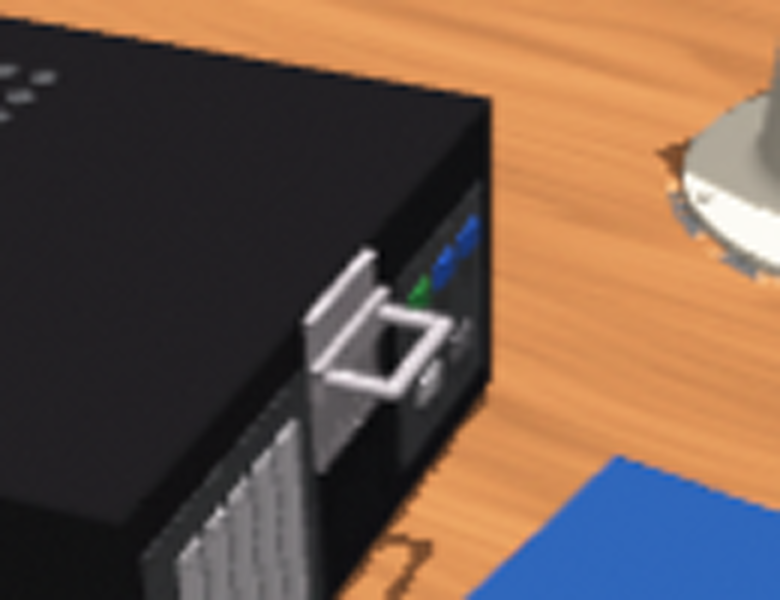

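View pics/zd.png

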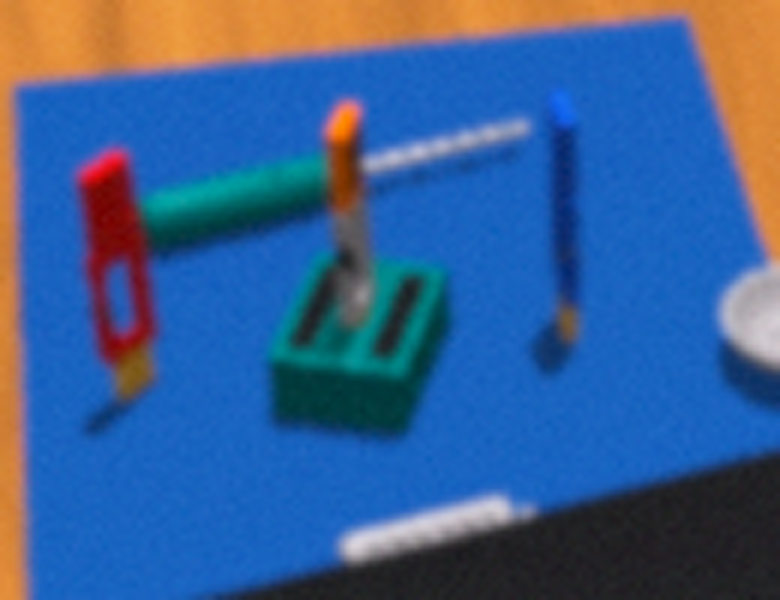

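```bash
cat > h.py <<'E'
import numpy as np
from scipy.optimize import least_squares
from bench import arm
M={n:arm.camera_model(n) for n in("scene","side")}
def proj(m,X):
    c=np.atleast_2d(X)@m["R"].T+m["t"];p=c@m["mtx"].T;return p[:,:2]/p[:,2:]
def ray(m,uv):
    d=m["R"].T@np.linalg.inv(m["mtx"])@np.array([*uv,1.]);return -m["R"].T@m["t"],d
def at_z(m,uv,z):
    o,d=ray(m,uv);return o+d*(z-o[2])/d[2]
def tri(obs):
    A=[];b=[]
    for m,uv in obs:
        o,d=ray(m,uv);d=d/np.linalg.norm(d);P=np.eye(3)-np.outer(d,d);A.append(P);b.append(P@o)
    A=np.vstack(A);b=np.hstack(b);x=np.linalg.lstsq(A,b,rcond=None)[0];return x,np.linalg.norm(A@x-b)
E
python3 - <<'E'
from h import *
S,D=M["scene"],M["side"]
zs=lambda u,v:np.array([310+u/6,185+v/6]); ze=lambda u,v:np.array([200+u/6,120+v/6]); zd=lambda u,v:np.array([190+u/6,145+v/6])
for p in[(190,350),(325,460),(438,395),(290,298)]:print("st scene",at_z(S,zs(*p),.034))
for p in[(272,362),(405,378),(448,268),(322,255)]:print("st side",at_z(D,zd(*p),.034))
for p in[(281.7,136.3),(220,206.7),(105,178),(197,123)]:print("case scene",at_z(S,p,.169))
for p in[(180,262),(350,218),(432,330),(222,413)]:print("case side",at_z(D,p,.169))
print("eye scene",[at_z(S,ze(*p),.129) for p in[(450,322),(395,385)]])
print("eye side",[at_z(D,zd(*p),.129) for p in[(345,548),(505,505)]])
# grip top: orange top face centre, z~.014+.12
print(tri([(S,zs(345,165)),(D,zd(345,108))]))
E
```

```text
st scene [0.49556973 0.19114413 0.034     ]
st scene [0.52422606 0.25966376 0.034     ]
st scene [0.46812236 0.28210427 0.034     ]
st scene [0.44547018 0.21141333 0.034     ]
st side [0.44093807 0.20631225 0.034     ]
st side [0.49529069 0.1857224  0.034     ]
st side [0.52237376 0.25786298 0.034     ]
st side [0.46863005 0.27719273 0.034     ]
case scene [ 0.32793397 -0.08303864  0.169     ]
case scene [ 0.67192495 -0.01430408  0.169     ]
case scene [ 0.72792877 -0.31160819  0.169     ]
case scene [ 0.38631083 -0.3413597   0.169     ]
case side [ 0.32387356 -0.11029062  0.169     ]
case side [ 0.6677089  -0.04373782  0.169     ]
case side [ 0.72930717 -0.33795753  0.169     ]
case side [ 0.38396995 -0.42385504  0.169     ]
eye scene [array([ 0.44729123, -0.02692883,  0.129     ]), array([ 0.50010622, -0.0188123 ,  0.129     ])]
eye side [array([ 0.4568078 , -0.01835279,  0.129     ]), array([ 0.51475665, -0.0059796 ,  0.129     ])]
(array([0.48302121, 0.23725672, 0.13658993]), np.float64(0.0018276271875342235))
```

move_arm:
  plan: "-1 .13 -.147 .015 0 0 -.0533;-1 .13 -.147 .015 0 0 -.0533;-1 .13 -.147 .015 0 0 -.0533;-1 .13 -.147 .015 0 0 -.0533;-1 .13 -.147 .015 0 0 -.0533;-1 .13 -.147 .015 0 0 -.0533;-1 .13 -.147 .015 0 0 -.0533;-1 .13 -.147 .015 0 0 -.0533;-1 .13 -.147 .015 0 0 -.0533;-1 .13 -.147 .015 0 0 -.0533;-1 0 0 0 0 0 0"

```text
time_s: 1.52
position: [0.4845, 0.2351, 0.2514]
ee_rot: [0.0, 0.823, 0.567, 0.0]
force: [0.4, 0.6, -0.3]
opening: 0.0912
```

```bash
python3 - <<'E'
from bench import arm
import cv2,pickle
m=arm.camera_model("wrist");s=arm.sense();im=arm.capture("wrist");cv2.imwrite("pics/w1.png",im[:,:,::-1]);pickle.dump((m,s),open("w1.pkl","wb"));print(s["position"],s["ee_rot"],s["force"],s["qpos"])
E
```

```text
[0.48445408 0.23509621 0.25142948] [2.99308760e-04 8.23477312e-01 5.67349096e-01 1.76006604e-04] [ 0.37928674  0.57739434 -0.26968316] [ 3.41215731e-01  3.34663264e-01  1.50624680e+00 -5.05371002e-04
  1.30018754e+00  7.05580723e-01]
```

View pics/w1.png

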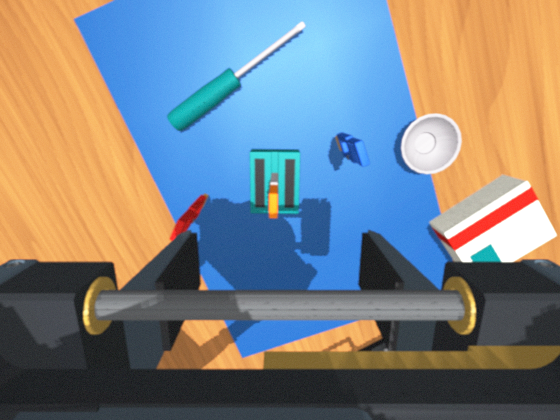

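The wrist view shows the stand at (250–300, 150–214), square to the image. The orange grip is at (273,200), and the red and blue look-alikes are clear of the jaws. I'll zoom in to measure it.

```bash
python3 - <<'E'
import cv2
a=cv2.imread("pics/w1.png");cv2.imwrite("pics/w1z.png",cv2.resize(a[140:230,225:325],None,fx=7,fy=6.5,interpolation=cv2.INTER_CUBIC))
from h import *
import pickle
m,s=pickle.load(open("w1.pkl","rb"))
hsv=cv2.cvtColor(a,cv2.COLOR_BGR2HSV)[140:230,225:325]
teal=((hsv[...,0]>78)&(hsv[...,0]<96)&(hsv[...,1]>120)&(hsv[...,2]>40)).astype(np.uint8)
org=((hsv[...,0]>8)&(hsv[...,0]<22)&(hsv[...,1]>150)&(hsv[...,2]>120)).astype(np.uint8)
for n,k in(("teal",teal),("org",org)):
    c=max(cv2.findContours(k,0,1)[0],key=cv2.contourArea).reshape(-1,2)+[225,140]
    print(n,cv2.minAreaRect(c.astype(np.float32)),c.min(0),c.max(0))
print("tcp px",proj(m,s["position"]))
# predicted stand & hook for (0.482,0.2345,-20.6deg)
th=np.radians(-20.6);ct,st=np.cos(th),np.sin(th)
def W(o,p):p=np.array(p);return np.array([o[0]+ct*p[0]-st*p[1],o[1]+st*p[0]+ct*p[1],p[2]])
for p in[(-.03,-.038,.034),(.03,-.038,.034),(.03,.038,.034),(-.03,.038,.034)]:print(proj(m,W((.482,.2345),p)))
E
```

```text
teal ((274.5, 181.5), (63.0, 49.0), 90.0) [250 150] [299 213]
org ((273.0, 201.5), (31.0, 8.0), 90.0) [269 186] [277 217]
tcp px [[279.20636326 258.56809685]]
[[252.99144496 212.81271686]]
[[301.44372269 212.57393684]]
[[302.39632908 150.62691454]]
[[251.24887392 150.87073428]]
```

View pics/w1z.png

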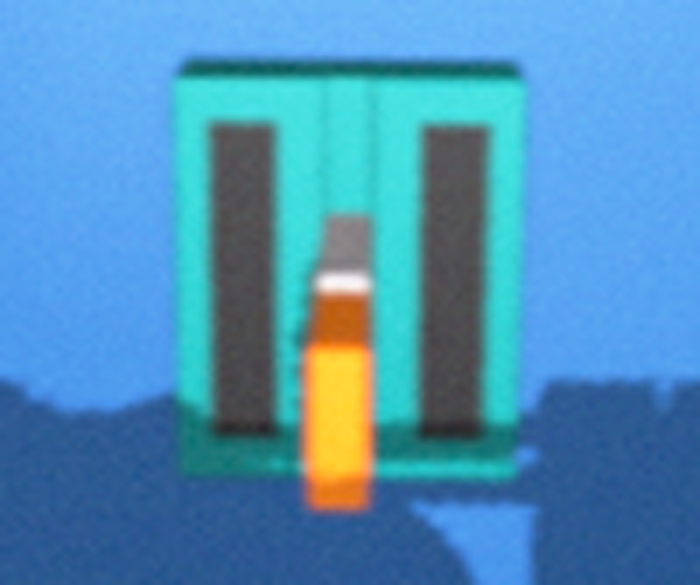

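```bash
python3 - <<'E'
from h import *
import pickle
m,s=pickle.load(open("w1.pkl","rb"))
P=at_z(m,(273.3,203.3),.134);print("griptop",P)
a=at_z(m,(273.3,193.1),.134);b=at_z(m,(273.3,213.5),.134);print(np.linalg.norm(a-b),np.degrees(np.arctan2(*(a-b)[1::-1])))
c=[at_z(m,p,.034) for p in[(250.4,213),(299.3,213),(299.3,151.8),(250.4,151.8)]];print(np.mean(c,0),c)
d=c[3]-c[0];e=c[2]-c[1];print(np.degrees(np.arctan2(d[1],d[0])),np.degrees(np.arctan2(e[1],e[0])))
th=2*np.arctan2(s["ee_rot"][2],s["ee_rot"][1]);print("tool y ang",np.degrees(th)-90)
E
```

```text
griptop [0.47976678 0.23708486 0.134     ]
0.019285483321004906 68.85807142275897
[0.4792611  0.23467802 0.034     ] [array([0.43745906, 0.21040466, 0.034     ]), array([0.49404367, 0.18880225, 0.034     ]), array([0.51959343, 0.25952558, 0.034     ]), array([0.46594826, 0.27997958, 0.034     ])]
67.73212264872198 70.13706380814367
tool y ang -20.86884278759537
```

move_arm:
  plan: "0 -.008 .002 -.12 0 0 0;0 -.008 .003 -.12 0 0 0;0 0 0 0 0 0 0;0 0 0 0 0 0 0"

```text
time_s: 2.08
position: [0.4786, 0.2392, 0.1924]
ee_rot: [0.0, 0.821, 0.57, 0.0]
force: [-0.9, -0.0, 0.3]
opening: 0.0538
```

```bash
python3 - <<'E'
from bench import arm
import cv2,pickle
m=arm.camera_model("wrist");s=arm.sense();im=arm.capture("wrist");cv2.imwrite("pics/w2.png",im[:,:,::-1]);pickle.dump((m,s),open("w2.pkl","wb"));print(s["position"],s["opening"])
cv2.imwrite("pics/w2z.png",cv2.resize(im[120:270,180:380,::-1],None,fx=4,fy=4,interpolation=cv2.INTER_CUBIC))
E
```

```text
[0.47861593 0.23923559 0.19238462] 0.05381092513103119
```

View pics/w2z.png

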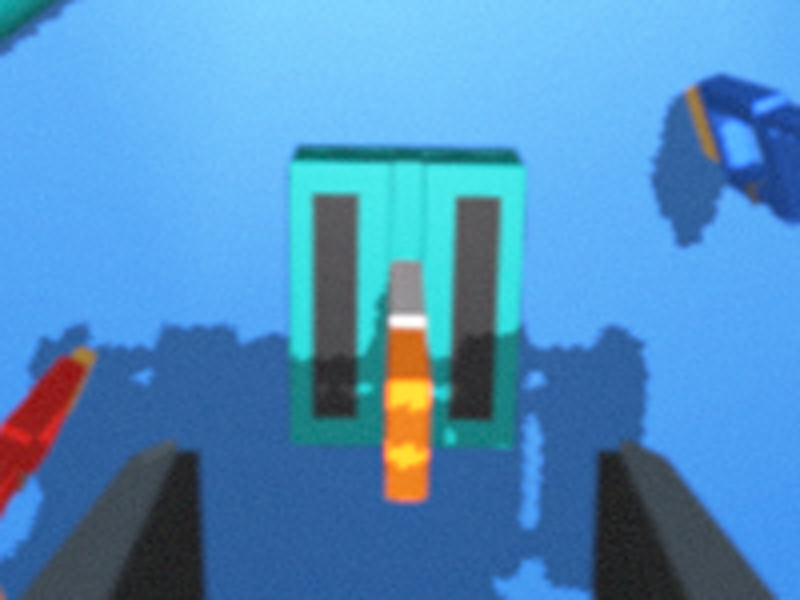

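```bash
python3 - <<'E'
from h import *
import pickle
m,s=pickle.load(open("w2.pkl","rb"))
P=at_z(m,(282,229.8),.134);print(P,at_z(m,(282,214.5),.134)-at_z(m,(282,245),.134))
c=[at_z(m,(180+u/4,120+v/4),.034) for u,v in[(291,446),(517,446),(525,163),(291,163)]];print(np.mean(c,0))
print(arm.sense()["position"],arm.sense()["ee_rot"],arm.sense()["dq"])
E
```

```text
[0.47932725 0.23480448 0.134     ] [0.00834233 0.02254517 0.        ]
[0.47962144 0.23407908 0.034     ]
[0.47893053 0.23916362 0.19263494] [1.85882234e-04 8.21540251e-01 5.70149968e-01 7.71194148e-04] [-0.00647871 -0.00401518 -0.00182463 -0.00127431 -0.0052955   0.00116945]
```

move_arm:
  plan: "0 .003 -.016 0 0 0 0;0 0 0 -.095 0 0 0;0 0 0 -.095 0 0 0;0 0 0 -.095 0 0 0;0 0 0 -.09 0 0 0;0 0 0 0 0 0 0;0 0 0 0 0 0 0"

```text
time_s: 3.0
position: [0.4799, 0.2347, 0.0987]
ee_rot: [0.0, 0.822, 0.57, 0.001]
force: [-0.3, 0.1, 0.6]
opening: 0.0454
```

```bash
python3 - <<'E'
from bench import arm
import cv2,pickle
m=arm.camera_model("wrist");s=arm.sense();im=arm.capture("wrist");pickle.dump((m,s),open("w3.pkl","wb"));print(s["position"],s["ee_rot"],s["force"])
cv2.imwrite("pics/w3.png",im[...,::-1])
E
```

```text
[0.47991181 0.23467156 0.09869424] [1.65964787e-04 8.21853315e-01 5.69698812e-01 6.03609643e-04] [-0.33182649  0.12944797  0.60611138]
```

View pics/w3.png

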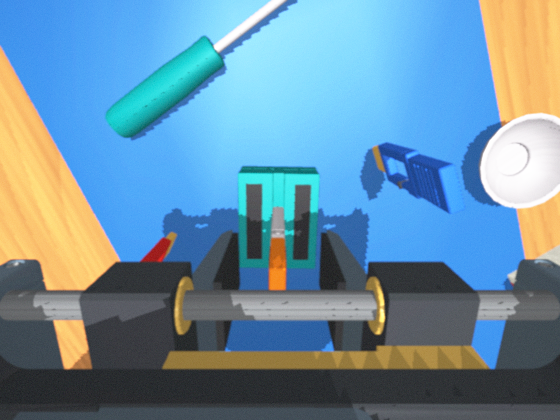

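The grip is centred between the fingers at (278,275), so I'll close on it.

move_arm:
  plan: "1 0 0 0 0 0 0;1 0 0 0 0 0 0;1 0 0 0 0 0 0;1 0 0 0 0 0 0;1 0 0 0 0 0 0;1 0 0 0 0 0 0"
  grip_force: 40

```text
time_s: 3.8
position: [0.4793, 0.2346, 0.0977]
ee_rot: [0.0, 0.822, 0.57, 0.0]
force: [0.5, -1.3, 2.1]
opening: 0.0077
```

```bash
python3 - <<'E'
from bench import arm
s=arm.sense();print(s["opening"],s["force"],s["position"],s["ee_rot"])
E
```

```text
0.007713963745106057 [ 0.51735548 -1.31580411  2.09245883] [0.47933292 0.23459096 0.09769548] [1.17071410e-05 8.21845143e-01 5.69710943e-01 4.51560721e-05]
```

move_arm:
  plan: "1 0 0 .05 0 0 0;1 0 0 .1 0 0 0;1 0 0 .1 0 0 0;1 0 0 .15 0 0 0;1 0 0 .1 0 0 0;1 0 0 0 0 0 0;1 0 0 0 0 0 0"

```text
time_s: 4.68
position: [0.4788, 0.2344, 0.2223]
ee_rot: [-0.0, 0.822, 0.57, -0.0]
force: [0.4, 0.2, -1.0]
opening: 0.0081
```

```bash
python3 - <<'E'
from bench import arm
import cv2,pickle
m=arm.camera_model("wrist");s=arm.sense();im=arm.capture("wrist");im2=arm.capture("scene");im3=arm.capture("side")
print(s["position"],s["ee_rot"],s["force"],s["opening"])
import numpy as np
cv2.imwrite("pics/w4.png",np.hstack([cv2.resize(im2[130:290,300:440],(525,600)),]) [...,::-1])
cv2.imwrite("pics/w4w.png",im[...,::-1]);cv2.imwrite("pics/sc4.png",im2[...,::-1]);cv2.imwrite("pics/sd4.png",im3[...,::-1])
pickle.dump((m,s),open("w4.pkl","wb"))
E
```

```text
[0.47882986 0.23441071 0.22229042] [-9.60997894e-05  8.21839094e-01  5.69719564e-01 -3.35887727e-04] [ 0.43588106  0.18641888 -1.04848401] 0.008068238506752983
```

View pics/w4.png

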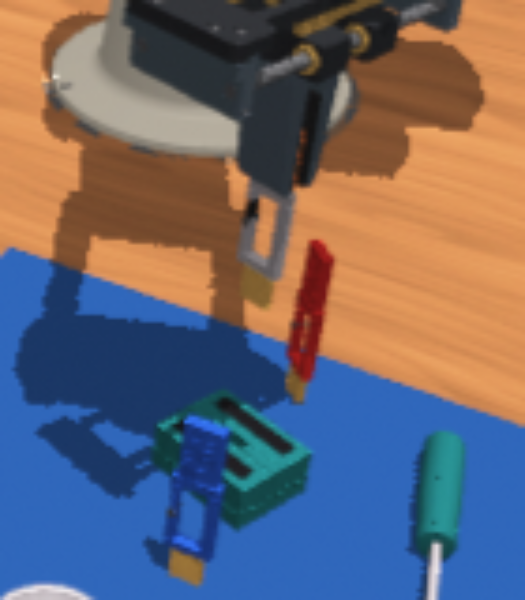

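View pics/w4w.png

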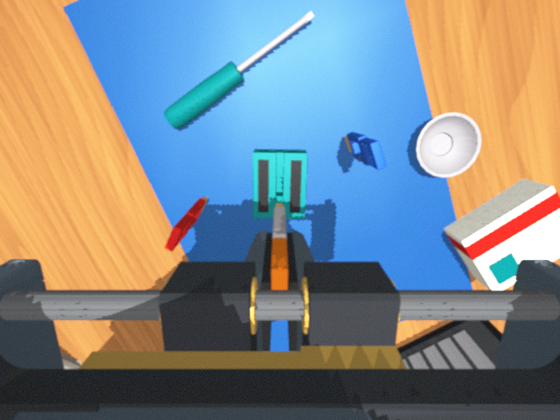

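move_arm:
  plan: "1 0 0 .16 0 0 0;1 0 0 .15 0 0 0;1 0 -.156 0 0 0 .0252;1 0 -.156 0 0 0 .0252;1 0 -.156 0 0 0 .0252;1 0 -.156 0 0 0 .0252;1 0 -.156 0 0 0 .0252;1 0 -.156 0 0 0 .0252;1 0 -.156 0 0 0 .0252;1 0 0 0 0 0 0;1 0 0 0 0 0 0;1 0 0 0 0 0 0"

```text
time_s: 6.32
position: [0.4792, -0.0376, 0.2999]
ee_rot: [-0.0, 0.634, 0.773, -0.0]
force: [0.3, 0.1, -1.6]
opening: 0.0079
```

```bash
cat > snap.py <<'E'
import sys,cv2,pickle
from bench import arm
import numpy as np
k=sys.argv[1]
m=arm.camera_model("wrist");s=arm.sense();im=arm.capture("wrist")
print(s["time_s"],s["position"],s["ee_rot"],s["force"],s["opening"],"yaw",np.degrees(2*np.arctan2(s["ee_rot"][2],s["ee_rot"][1]))-90)
cv2.imwrite(f"pics/{k}.png",im[...,::-1]);pickle.dump((m,s),open(k+".pkl","wb"))
E
python3 snap.py w5
```

```text
6.325 [ 0.47919232 -0.03759178  0.29994939] [-2.56871966e-04  6.34442916e-01  7.72969675e-01 -4.41388757e-05] [ 0.26946223  0.06220611 -1.64071134] 0.007867789894633433 yaw 11.24263917765282
```

View pics/w5.png

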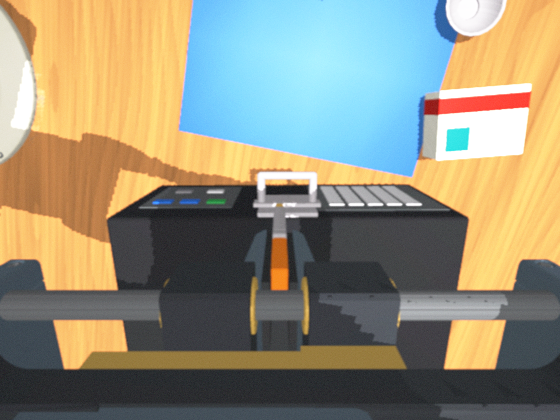

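The eye's bar is at row ~175, columns 257–318. I'll take a second view 90 mm further over the case to triangulate it.

move_arm:
  plan: "1 .018 -.09 0 0 0 0;1 .018 -.09 0 0 0 0;1 .018 -.09 0 0 0 0;1 .018 -.09 0 0 0 0;1 0 0 0 0 0 0;1 0 0 0 0 0 0"

```text
time_s: 7.12
position: [0.4972, -0.1276, 0.3001]
ee_rot: [-0.0, 0.634, 0.773, 0.0]
force: [0.2, 0.9, -1.6]
opening: 0.0082
```

```bash
python3 snap.py w6; python3 - <<'E'
import cv2,numpy as np
a=cv2.imread("pics/w5.png")[160:225,220:350];b=cv2.imread("pics/w6.png")[40:140,220:350]
cv2.imwrite("pics/w5z.png",cv2.resize(a,None,fx=6,fy=6,interpolation=cv2.INTER_CUBIC))
cv2.imwrite("pics/w6z.png",cv2.resize(b,None,fx=6,fy=6,interpolation=cv2.INTER_CUBIC))
E
```

```text
7.125 [ 0.49717328 -0.12759511  0.30007069] [-2.18114129e-04  6.34487733e-01  7.72932899e-01  4.77427688e-05] [ 0.17566475  0.928036   -1.58285138] 0.008226903685477792 yaw 11.235995766178505
```

View pics/w5z.png

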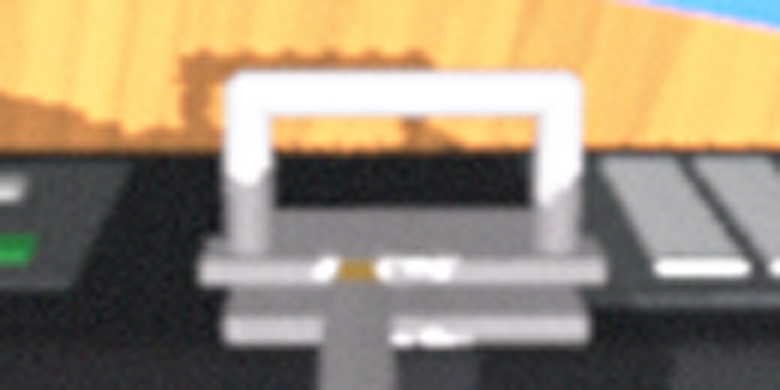

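View pics/w6z.png

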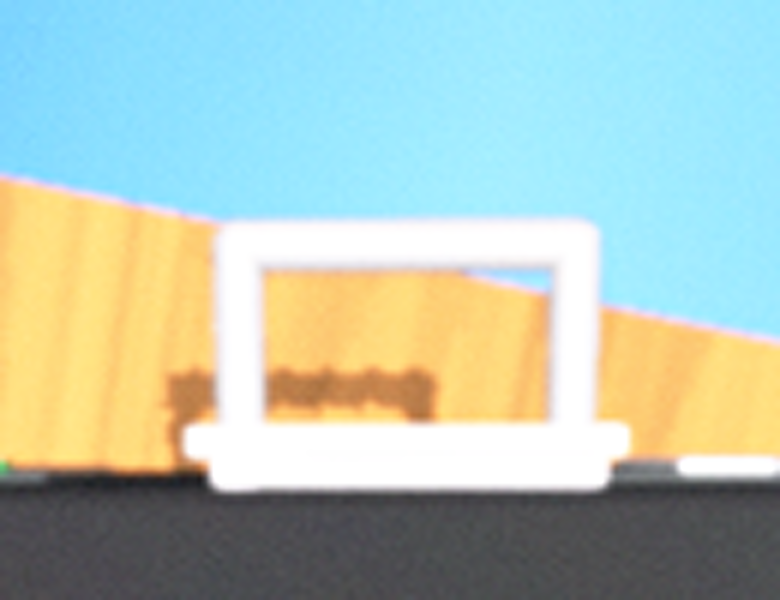

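```bash
python3 - <<'E'
from h import *
import pickle
m5,s5=pickle.load(open("w5.pkl","rb"));m6,s6=pickle.load(open("w6.pkl","rb"))
L=tri([(m5,(257.3,175.6)),(m6,(256,80.4))]);R=tri([(m5,(317.2,175.6)),(m6,(320,80.2))]);print(L,R)
C=(L[0]+R[0])/2;print("C",C,np.linalg.norm(L[0]-R[0]))
d=R[0]-L[0];print(np.degrees(np.arctan2(d[1],d[0])))
S=M["scene"];D=M["side"]
print(tri([(m5,(257.3,175.6)),(m6,(256,80.4)),(S,(275,173.7))]),tri([(m5,(317.2,175.6)),(m6,(320,80.2)),(S,(265.8,184.2))]))
print("size-based dist",[ .054*327.7/w for w in(59.9,64)], m5["R"]@C+m5["t"],m6["R"]@C+m6["t"])
# point pixel predicted
for m,p in((m5,C),(m6,C),(S,C),(D,C)):print(proj(m,p))
E
```

```text
(array([ 0.45406595, -0.02508401,  0.13669882]), np.float64(0.0004159990603826899)) (array([ 0.51415946, -0.01300816,  0.13737451]), np.float64(0.0001509320081404825))
C [ 0.48411271 -0.01904609  0.13703666] 0.061298554282912344
11.362310742417598
(array([ 0.45348468, -0.02462077,  0.13304919]), np.float64(0.0020641612898783736)) (array([ 0.51340417, -0.01205806,  0.13862361]), np.float64(0.0026590033014131202))
size-based dist [0.29542237061769616, 0.276496875] [ 0.00846195 -0.03404704  0.33760006] [ 0.00834662 -0.12215038  0.31185994]
[[287.31324046 175.59813292]]
[[287.86997466  80.29737153]]
[[269.36606675 178.37913591]]
[[260.32017287 232.16191707]]
```

move_arm:
  plan: "1 -.013 .109 0 0 0 0;1 -.013 .109 0 0 0 0;1 -.013 .109 0 0 0 0;1 -.013 .108 0 0 0 0;1 0 0 -.08 0 0 0;1 0 0 -.08 0 0 0;1 0 0 -.08 0 0 0;1 0 0 0 0 0 0;1 0 0 0 0 0 0;1 0 0 0 0 0 0"

```text
time_s: 8.43
position: [0.4847, -0.0196, 0.241]
ee_rot: [0.001, 0.635, 0.773, 0.0]
force: [1.2, 0.2, -1.3]
opening: 0.0076
```

```bash
python3 snap.py w7; python3 - <<'E'
import cv2,numpy as np
a=cv2.imread("pics/w7.png")[150:290,190:370]
cv2.imwrite("pics/w7z.png",cv2.resize(a,None,fx=4.2,fy=4.2,interpolation=cv2.INTER_CUBIC))
E
```

```text
8.425 [ 0.48466463 -0.01959215  0.24100322] [5.63789082e-04 6.34576152e-01 7.72860062e-01 3.37528380e-04] [ 1.15636066  0.18523744 -1.29520607] 0.007578307889978438 yaw 11.222868680284321
```

View pics/w7z.png

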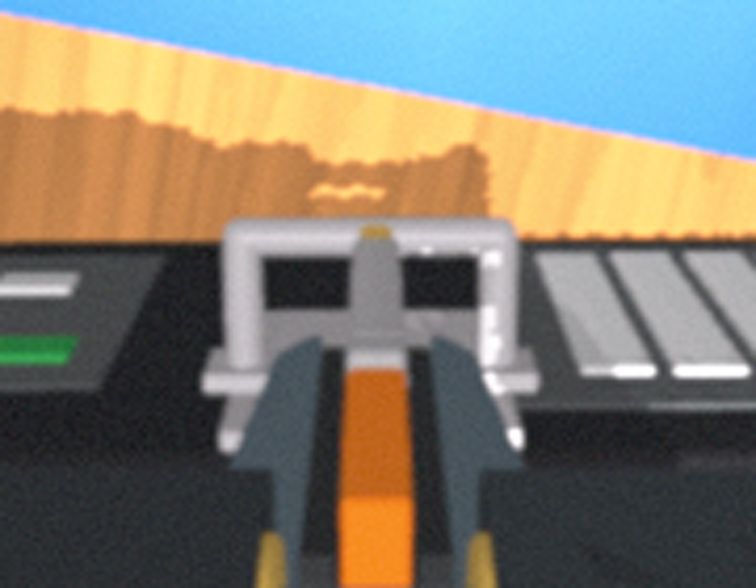

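The hook is over the middle of the bar with the fob above it. Next I'll feel downwards with the fob's flat underside.

move_arm:
  plan: "1 0 0 -.02 0 0 0;1 0 0 -.02 0 0 0;1 0 0 0 0 0 0;1 0 0 0 0 0 0"

```text
time_s: 8.98
position: [0.4843, -0.0197, 0.2301]
ee_rot: [-0.0, 0.635, 0.773, -0.0]
force: [0.7, 0.6, -1.8]
opening: 0.0078
```

move_arm:
  plan: "1 0 0 -.006 0 0 0;1 0 0 0 0 0 0"

```text
time_s: 9.22
position: [0.4842, -0.0197, 0.2286]
ee_rot: [-0.0, 0.635, 0.773, 0.0]
force: [-0.9, -0.3, -0.7]
opening: 0.0077
```

move_arm:
  plan: "1 0 0 -.006 0 0 0;1 0 0 0 0 0 0"

```text
time_s: 9.48
position: [0.4842, -0.0197, 0.2271]
ee_rot: [-0.0, 0.635, 0.773, -0.0]
force: [0.1, 0.1, -1.0]
opening: 0.0075
```

move_arm:
  plan: "1 0 0 -.004 0 0 0;1 0 0 0 0 0 0"

```text
time_s: 9.72
position: [0.4842, -0.0197, 0.2261]
ee_rot: [-0.0, 0.635, 0.773, -0.0]
force: [-0.3, 0.3, -1.0]
opening: 0.0077
```

move_arm:
  plan: "1 0 0 -.004 0 0 0;1 0 0 0 0 0 0"

```text
time_s: 9.98
position: [0.4842, -0.0197, 0.2251]
ee_rot: [-0.0, 0.635, 0.773, -0.0]
force: [0.6, -0.3, -1.1]
opening: 0.0078
```

move_arm:
  plan: "1 0 0 -.004 0 0 0;1 0 0 0 0 0 0"

```text
time_s: 10.22
position: [0.4842, -0.0197, 0.2241]
ee_rot: [-0.0, 0.635, 0.773, -0.0]
force: [-0.1, 0.9, -1.3]
opening: 0.008
```

move_arm:
  plan: "1 0 0 -.004 0 0 0;1 0 0 0 0 0 0"

```text
time_s: 10.48
position: [0.4842, -0.0197, 0.2231]
ee_rot: [-0.0, 0.635, 0.773, -0.0]
force: [-0.6, -1.2, 0.6]
opening: 0.0075
```

move_arm:
  plan: "1 0 0 -.002 0 0 0;1 0 0 0 0 0 0"

```text
time_s: 10.72
position: [0.4843, -0.0197, 0.2227]
ee_rot: [-0.0, 0.635, 0.773, -0.0]
force: [-0.1, 0.9, -1.4]
opening: 0.0078
```

move_arm:
  plan: "1 0 0 -.002 0 0 0;1 0 0 0 0 0 0"

```text
time_s: 10.98
position: [0.4842, -0.0197, 0.2221]
ee_rot: [-0.0, 0.635, 0.773, -0.0]
force: [0.6, 0.0, -1.8]
opening: 0.0079
```

move_arm:
  plan: "1 0 0 -.004 0 0 0;1 0 0 0 0 0 0"

```text
time_s: 11.22
position: [0.4844, -0.0197, 0.2216]
ee_rot: [0.0, 0.635, 0.773, 0.0]
force: [-2.0, 1.1, 8.9]
opening: 0.0077
```

Contact: about 10 N on the bar with the TCP at z≈0.2217, which puts the bar's centre near z 0.134. The TCP height for entry is therefore ≈ 0.159. I'll back off, move out and go down.

move_arm:
  plan: "1 0 0 .03 0 0 0;1 -.008 .039 0 0 0 0;1 -.008 .039 0 0 0 0;1 -.008 .039 0 0 0 0;1 -.008 .039 0 0 0 0;1 0 0 -.07 0 0 0;1 0 0 -.07 0 0 0;1 0 0 -.07 0 0 0;1 0 0 -.068 0 0 0;1 0 0 0 0 0 0;1 0 0 0 0 0 0;1 0 0 0 0 0 0"

```text
time_s: 12.72
position: [0.4767, 0.0194, 0.1599]
ee_rot: [0.0, 0.635, 0.773, 0.0]
force: [-0.5, 0.6, -0.6]
opening: 0.0079
```

```bash
python3 snap.py w8;python3 - <<'E'
import cv2,numpy as np
from bench import arm
a=cv2.imread("pics/w8.png")[150:290,190:370]
cv2.imwrite("pics/w8z.png",cv2.resize(a,None,fx=4.2,fy=4.2,interpolation=cv2.INTER_CUBIC))
b=arm.capture("scene")[...,::-1];cv2.imwrite("pics/s8.png",b);cv2.imwrite("pics/s8z.png",cv2.resize(b[120:220,210:330],None,fx=6,fy=6,interpolation=cv2.INTER_CUBIC))
E
```

```text
12.725 [0.4766985  0.01937884 0.15985372] [4.96519826e-04 6.34614901e-01 7.72828290e-01 3.39662585e-04] [-0.51333336  0.63932816 -0.59664794] 0.00785424143002334 yaw 11.21712645895613
```

View pics/w8z.png

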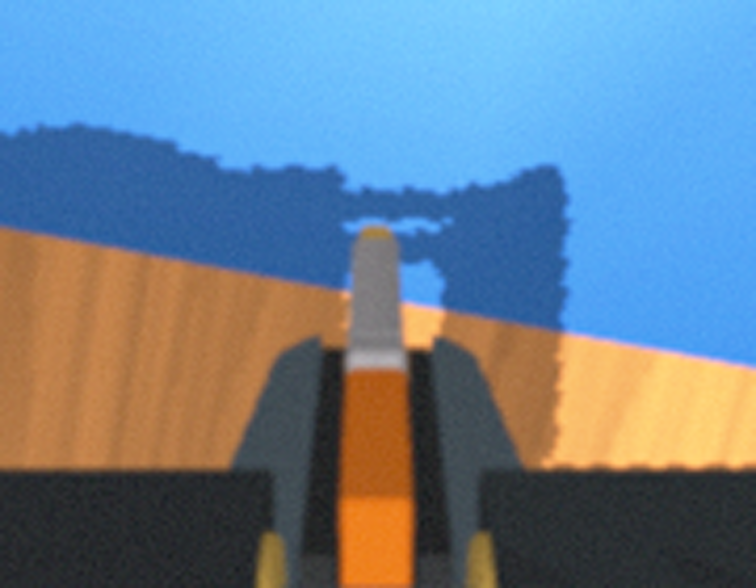

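View pics/s8z.png

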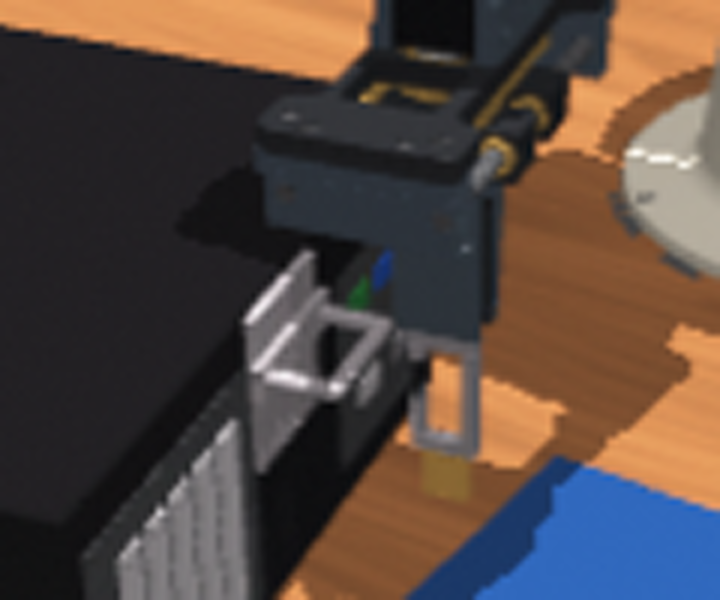

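move_arm:
  plan: "1 .006 -.029 -.0036 0 0 0;1 .006 -.029 0 0 0 0;1 0 0 0 0 0 0;1 0 0 0 0 0 0"

```text
time_s: 13.32
position: [0.4792, 0.0047, 0.1582]
ee_rot: [-0.0, 0.635, 0.773, -0.0]
force: [0.3, -0.6, -0.9]
opening: 0.0081
```

move_arm:
  plan: "1 .0016 -.0078 0 0 0 0;1 0 0 0 0 0 0"

```text
time_s: 13.58
position: [0.4797, 0.0028, 0.1583]
ee_rot: [0.0, 0.635, 0.773, -0.0]
force: [1.5, -0.0, -0.9]
opening: 0.0081
```

move_arm:
  plan: "1 .0016 -.0078 0 0 0 0;1 0 0 0 0 0 0"

```text
time_s: 13.82
position: [0.4801, 0.0008, 0.1583]
ee_rot: [0.0, 0.635, 0.773, -0.0]
force: [-0.3, 0.3, -0.9]
opening: 0.0078
```

move_arm:
  plan: "1 .0016 -.0078 .0026 0 0 0;1 0 0 0 0 0 0"

```text
time_s: 14.08
position: [0.4805, -0.0011, 0.159]
ee_rot: [-0.0, 0.635, 0.773, 0.0]
force: [-0.4, 0.3, -1.2]
opening: 0.0077
```

move_arm:
  plan: "1 .0012 -.0059 0 0 0 0;1 0 0 0 0 0 0"

```text
time_s: 14.32
position: [0.4807, -0.0024, 0.1588]
ee_rot: [-0.0, 0.635, 0.773, 0.0]
force: [-0.0, 3.1, -2.5]
opening: 0.0078
```

move_arm:
  plan: "1 .0012 -.0059 0 0 0 0;1 0 0 0 0 0 0"

```text
time_s: 14.58
position: [0.481, -0.004, 0.1588]
ee_rot: [-0.0, 0.635, 0.773, -0.0]
force: [0.2, 3.6, -3.7]
opening: 0.0078
```

The gate is giving at about 3.5 N, as expected, so I'll carry on.

move_arm:
  plan: "1 .0016 -.0078 0 0 0 0;1 0 0 0 0 0 0"

```text
time_s: 14.82
position: [0.4814, -0.006, 0.1589]
ee_rot: [-0.0, 0.635, 0.773, -0.0]
force: [-0.4, 3.5, -2.2]
opening: 0.008
```

move_arm:
  plan: "1 .0016 -.0078 0 0 0 0;1 0 0 0 0 0 0"

```text
time_s: 15.08
position: [0.4817, -0.008, 0.1588]
ee_rot: [-0.0, 0.635, 0.773, -0.0]
force: [-1.1, 3.2, -5.0]
opening: 0.0078
```

move_arm:
  plan: "1 .0016 -.0078 0 0 0 0;1 0 0 0 0 0 0"

```text
time_s: 15.32
position: [0.4821, -0.0099, 0.1588]
ee_rot: [-0.0, 0.635, 0.773, -0.0]
force: [-1.4, 3.1, -5.8]
opening: 0.0079
```

move_arm:
  plan: "1 .0016 -.0078 0 0 0 0;1 0 0 0 0 0 0"

```text
time_s: 15.58
position: [0.4826, -0.0119, 0.1588]
ee_rot: [-0.0, 0.635, 0.773, -0.0]
force: [-1.4, 1.9, -5.6]
opening: 0.0081
```

move_arm:
  plan: "1 .0016 -.0078 0 0 0 0;1 0 0 0 0 0 0"

```text
time_s: 15.82
position: [0.4831, -0.014, 0.1589]
ee_rot: [0.0, 0.635, 0.773, -0.0]
force: [-0.3, 1.7, -5.7]
opening: 0.0078
```

move_arm:
  plan: "1 .0016 -.0078 0 0 0 0;1 0 0 0 0 0 0"

```text
time_s: 16.08
position: [0.4836, -0.016, 0.159]
ee_rot: [0.0, 0.635, 0.773, -0.0]
force: [-0.9, 0.9, -5.6]
opening: 0.0077
```

move_arm:
  plan: "1 .0012 -.0059 0 0 0 0;1 0 0 0 0 0 0"

```text
time_s: 16.32
position: [0.4839, -0.0173, 0.1589]
ee_rot: [0.0, 0.635, 0.773, -0.0]
force: [0.3, 2.8, -4.8]
opening: 0.0074
```

move_arm:
  plan: "1 .0012 -.0059 0 0 0 0;1 0 0 0 0 0 0;1 0 0 0 0 0 0"

```text
time_s: 16.7
position: [0.4842, -0.0188, 0.1589]
ee_rot: [0.0, 0.635, 0.773, -0.0]
force: [-0.1, 0.3, -4.7]
opening: 0.0076
```

```bash
python3 snap.py w9;python3 - <<'E'
import cv2,numpy as np
from bench import arm
b=arm.capture("scene")[...,::-1];cv2.imwrite("pics/s9z.png",cv2.resize(b[150:220,230:320],None,fx=8,fy=8,interpolation=cv2.INTER_CUBIC))
E
```

```text
16.7 [ 0.48415369 -0.01877333  0.15893567] [ 1.23886581e-04  6.34659735e-01  7.72791695e-01 -3.46310217e-05] [-0.07759743  0.27349691 -4.66874045] 0.0076217486482541294 yaw 11.21049476881808
```

View pics/s9z.png

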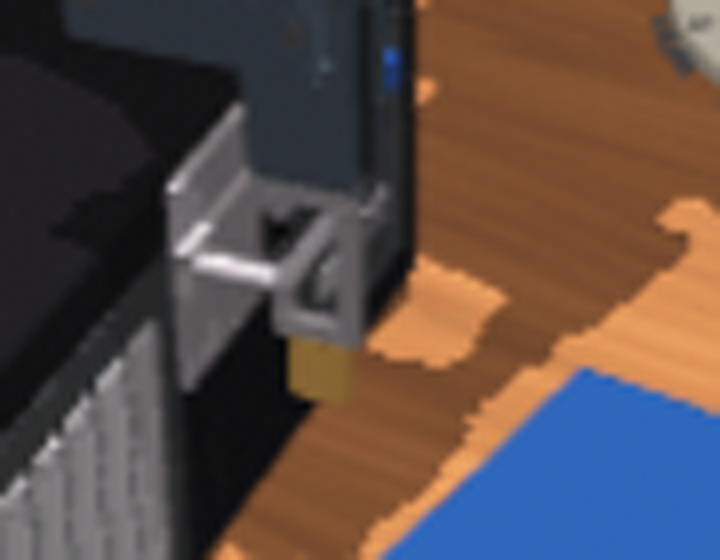

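The bar passes through the hook's window. Next I'll lower the hook to seat the bar in the crook.

move_arm:
  plan: "1 0 0 -.01 0 0 0;1 0 0 -.01 0 0 0;1 0 0 0 0 0 0"

```text
time_s: 17.18
position: [0.4842, -0.0187, 0.1538]
ee_rot: [0.0, 0.635, 0.773, -0.0]
force: [-0.4, 0.3, -0.1]
opening: 0.008
```

move_arm:
  plan: "1 0 0 -.006 0 0 0;1 0 0 0 0 0 0"

```text
time_s: 17.42
position: [0.4841, -0.0187, 0.1524]
ee_rot: [0.0, 0.635, 0.773, -0.0]
force: [0.6, 0.1, -1.8]
opening: 0.0077
```

move_arm:
  plan: "1 0 0 -.004 0 0 0;1 0 0 0 0 0 0"

```text
time_s: 17.68
position: [0.4841, -0.0186, 0.1514]
ee_rot: [-0.0, 0.635, 0.773, -0.0]
force: [-0.9, -1.3, -0.8]
opening: 0.0075
```

move_arm:
  plan: "1 0 0 -.004 0 0 0;1 0 0 0 0 0 0"

```text
time_s: 17.92
position: [0.484, -0.0186, 0.1503]
ee_rot: [-0.0, 0.635, 0.773, -0.0]
force: [0.6, -0.5, -1.7]
opening: 0.0075
```

move_arm:
  plan: "1 0 0 -.002 0 0 0;1 0 0 0 0 0 0"

```text
time_s: 18.18
position: [0.4841, -0.0186, 0.15]
ee_rot: [0.0, 0.635, 0.773, 0.0]
force: [0.4, -0.2, 0.1]
opening: 0.0078
```

move_arm:
  plan: "1 0 0 -.0016 0 0 0;1 0 0 0 0 0 0"

```text
time_s: 18.42
position: [0.4842, -0.0186, 0.1498]
ee_rot: [0.0, 0.635, 0.773, 0.0]
force: [-2.0, 0.5, 6.9]
opening: 0.0079
```

```bash
python3 snap.py w10;python3 - <<'E'
import cv2,numpy as np
from bench import arm
b=arm.capture("scene")[...,::-1];cv2.imwrite("pics/s10z.png",cv2.resize(b[150:220,230:320],None,fx=8,fy=8,interpolation=cv2.INTER_CUBIC))
print([arm.sense()["force"]])
E
```

```text
18.425 [ 0.4841845  -0.0186454   0.14979832] [1.60425439e-04 6.34653072e-01 7.72797156e-01 9.23269413e-05] [-1.96765712  0.50993201  6.91349774] 0.00792027731063246 yaw 11.211482020669678
[array([-1.52182435, -0.25417801,  6.28899836])]
```

View pics/s10z.png

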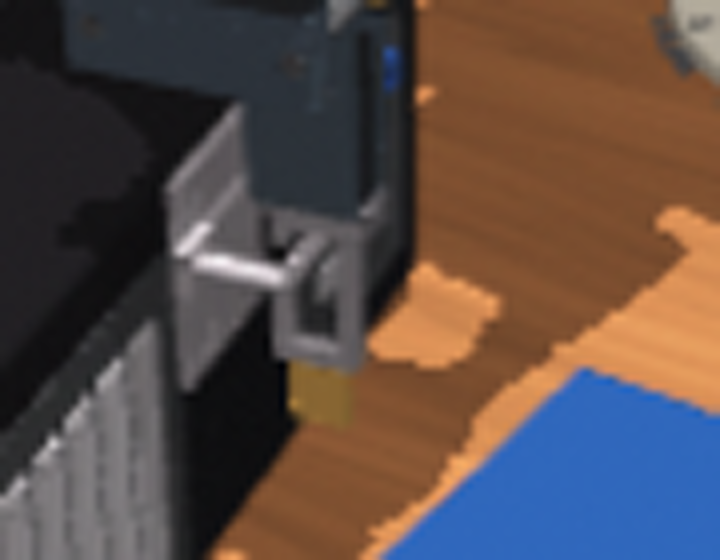

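View pics/w10.png

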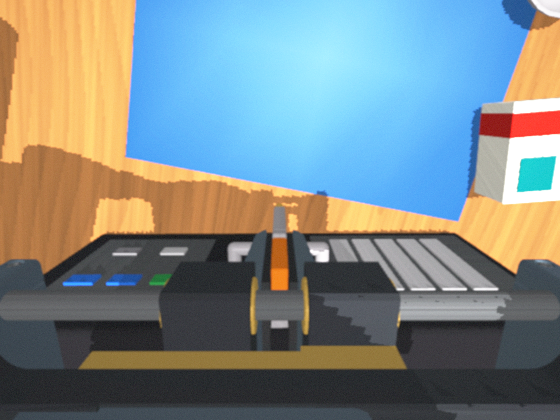

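The bar is seated in the crook at about 8 N. I'll ease off slightly, release and rise.

move_arm:
  plan: "1 0 0 .0012 0 0 0;1 0 0 0 0 0 0;0.6 0 0 0 0 0 0;0.3 0 0 0 0 0 0;0.1 0 0 0 0 0 0;0.1 0 0 0 0 0 0;0.1 0 0 0 0 0 0;0.1 0 0 0 0 0 0"

```text
time_s: 19.52
position: [0.4841, -0.0186, 0.1498]
ee_rot: [0.0, 0.635, 0.773, 0.0]
force: [-0.2, -0.3, -0.1]
opening: 0.041
```

```bash
python3 snap.py w11
```

```text
19.525 [ 0.48410176 -0.01862509  0.14982036] [2.31015904e-05 6.34625963e-01 7.72819439e-01 8.29268042e-06] [-0.18865544 -0.27576834 -0.122862  ] 0.04097869538111039 yaw 11.215503197796394
```

View pics/w11.png

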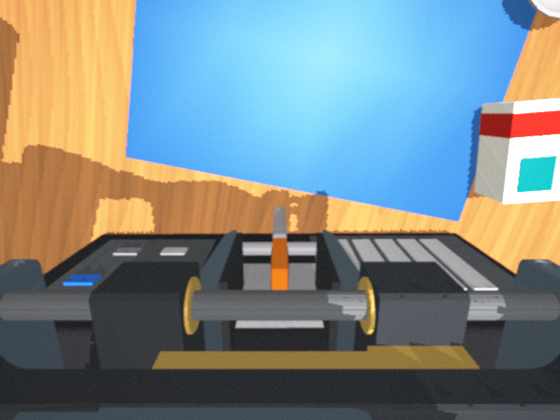

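The hook hangs freely at (280,262), clear of both fingers. I'll rise straight up.

move_arm:
  plan: "0.1 0 0 .06 0 0 0;0.1 0 0 .1 0 0 0;0.1 0 0 .12 0 0 0;0.1 0 0 .12 0 0 0;0.1 0 0 .12 0 0 0;0.1 0 0 .1 0 0 0;0.1 -.1 .05 0 0 0 0;0.1 -.1 .05 0 0 0 0;0.1 0 0 0 0 0 0;0.1 0 0 0 0 0 0"

```text
time_s: 20.82
position: [0.4346, 0.0062, 0.305]
ee_rot: [0.0, 0.635, 0.773, 0.0]
force: [0.3, -0.7, -0.4]
opening: 0.041
```

```bash
python3 snap.py w12;python3 - <<'E'
import cv2,numpy as np
from bench import arm
b=arm.capture("scene")[...,::-1];cv2.imwrite("pics/s12.png",b);cv2.imwrite("pics/s12z.png",cv2.resize(b[140:220,230:320],None,fx=8,fy=7.5,interpolation=cv2.INTER_CUBIC))
E
```

```text
20.825 [0.43459782 0.00622584 0.30497147] [3.06964364e-04 6.34581220e-01 7.72856104e-01 1.54535274e-04] [ 0.32686374 -0.74415298 -0.39675313] 0.04103021872461553 yaw 11.222132010202543
```

View pics/s12z.png

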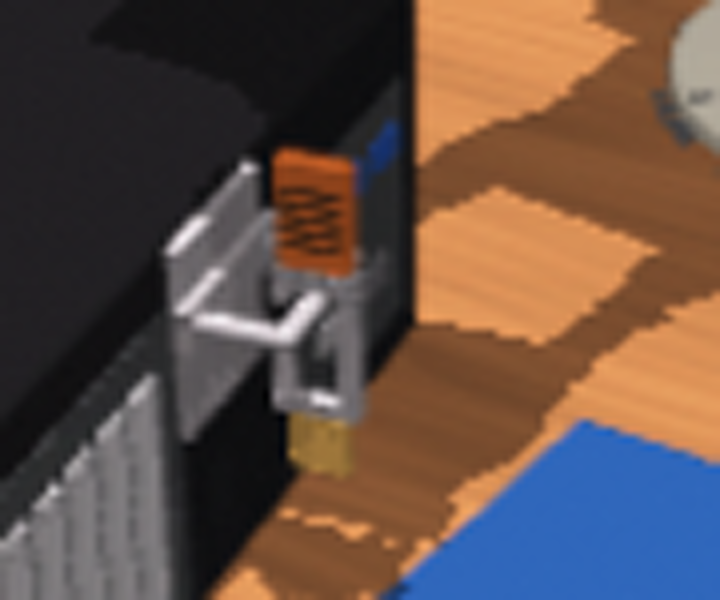

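View pics/s12.png

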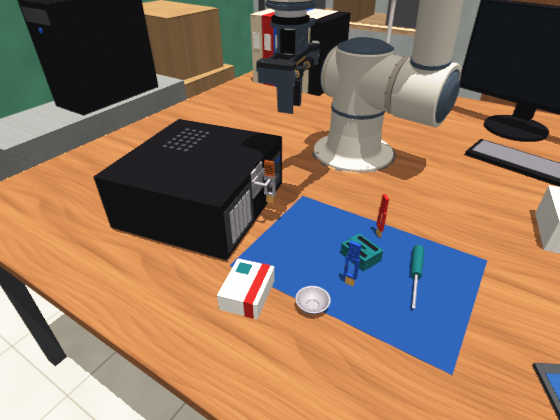

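View pics/w12.png

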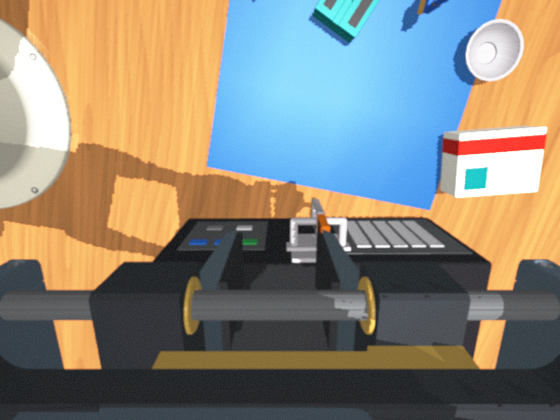

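```bash
python3 - <<'E'
import cv2,numpy as np
from h import *
b=cv2.imread("pics/s12.png");cv2.imwrite("pics/s12y.png",cv2.resize(b[168:203,256:284],None,fx=20,fy=17,interpolation=cv2.INTER_NEAREST))
S=M["scene"];th=np.radians(11.2);ct,st=np.cos(th),np.sin(th);B=np.array([.4841,-.0187-.002,.1341])
def H(y,z):return proj(S,B+np.array([-st*y,ct*y,z]))[0]
for n,y,z in(("nose",-.010,-.003),("jaw",-.010,-.0155),("gate shut mid",-.010,-.010),("gate open mid",-.003,-.016),("spine",.012,-.01),("floor",0,-.038),("bay",0,0)):
    p=H(y,z);print(n,p,(p-[256,168])*[20,17])
E
```

```text
nose [265.1346324  179.45475432] [182.69264809 194.7308235 ]
jaw [265.27543139 183.71943094] [185.50862781 267.23032593]
gate shut mid [265.21375115 181.85119099] [184.27502294 235.47024677]
gate open mid [267.86839047 184.44139406] [237.36780936 279.50369899]
spine [273.41459576 183.58902379] [348.29191517 265.01340446]
floor [269.17371961 192.0332145 ] [263.4743922  408.56464658]
bay [268.83707215 179.20218438] [256.74144303 190.43713444]
```

View pics/s12y.png

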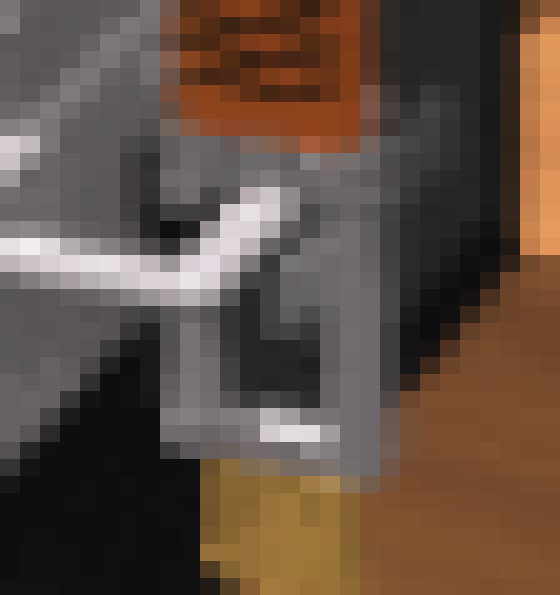

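The hook hangs upright. The blackest pixels, at zoomed (180,230), are where the shut gate should appear (predicted 184,235). The bystanders look unmoved. I'll check that nothing is still moving, then hand in.

```bash
python3 - <<'E'
import cv2,numpy as np
from bench import arm
a=cv2.imread("pics/s12.png").astype(int);b=arm.capture("scene")[...,::-1].astype(int)
print(np.abs(a-b)[150:220,240:300].mean(),arm.sense()["time_s"])
z=cv2.imread("pics/scene0.png").astype(int);print("bystanders",np.abs(z-b)[230:320,215:340].mean(),np.abs(z-b)[235:310,400:430].mean(),"noise",np.abs(z-b)[350:410,200:400].mean())
arm.close_job()
E
```

```text
0.48714285714285716 20.975
bystanders 0.3918814814814815 0.44503703703703706 noise 0.397
the job is handed in; nothing more can be done
```

The orange hook is hanging by itself from the padlock eye. I handed the job in at about 21 s, with the gripper well clear.

- **Feeling for the bar:** I lowered the fob onto the bar and touched it at about 10 N. That put the bar about 9 mm above its mark, at z ≈ 0.134 m, which agreed with the camera estimate of 0.135–0.137 m.
- **Going in and seating:** The gate gave way at about 3–6 N as the bar went in. I then lowered the hook until the bar seated in the crook, reading about 8 N. No reading of hook on eye went above about 10 N, against the 20 N limit.
- **Last checks:** The hook hangs upright with the bar through its window, and two pictures taken after release were the same within image noise. The carton, dish and screwdriver match the first picture within noise.
- **Gate shut, not seen directly:** The gate is too small in the scene picture to see clearly. The dark pixels are where a shut gate should be. The pushing force also fell back to normal once the bar was in the crook. Both fit a shut gate.

No check failed or disagreed.

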